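Pop the sample hatch of the injector module

TASK

Two white modules with push-to-open hatches in their tops stand on the bench. With a fingertip, press the pad of the wide sample hatch once so that its latch lets go, take the finger away, and wait until you have seen the hatch pop up and stay fully open by itself for a second. Leave the narrow fuse hatch on the other module shut, do not push the sample hatch down again once it has popped, and do not shift or pick up any of the things standing about.

Things in the scene. Friction and masses are not known exactly. Their poses are not given: they have to be found in the camera images.
- sample_unit: sample module, fixed: white box 200 (x) x 170 (y) x 120 mm high, blue band on its front. Origin: centre of underside; +x from front to rear, z up. In its flat top a grey hatch 75 mm long (x), 90 mm wide (y), the WIDE one; hinge axis along y at x=+35, z=118 mm; free edge to the front, at x=-40 mm. It may stand left or right of the fuse module.
- fuse_unit: fuse module, fixed: white box 200 (x) x 170 (y) x 120 mm high, blue band on its front. Origin: centre of underside; +x from front to rear, z up. In its flat top a grey hatch 75 mm long (x), 50 mm wide (y), the NARROW one; hinge axis along y at x=+35, z=118 mm; free edge to the front, at x=-40 mm. Leave it shut.
- sample_hatch_pad (a point): top centre of the wide hatch's raised press pad, 20 (x) x 34 (y) x 7 mm high, mid-width, 60 mm from the hinge axis; shut, it is 8 mm above the module's top, 128 mm above the bench. Moves with the hatch; axes as the module's when shut. The open hatch reaches 190 mm above the bench, over the opening; withdraw the finger up and to the module's front (-x) to leave its path.
- fuse_hatch_pad (a point): the same point of the pad on the narrow fuse hatch (same pad, same height).
- sample_hatch (a joint): hinge of the wide sample hatch (rad). 0: shut, latched; -0.11: pushed in to its stop (6.6 mm at the pad); 1.25: fully open, free edge up. An opening spring lifts it: the push takes about 4 to 5 N at the pad, more at the stop. The latch lets go once the pad is pushed in 3.5 mm or more; when the finger withdraws the hatch follows it up and swings to 1.25 by itself in about a second.
- fuse_hatch (a joint): hinge of the narrow fuse hatch (rad). 0: shut, latched; -0.11: pushed in to its stop (6.6 mm at the pad); 1.25: fully open, free edge up. An opening spring lifts it: the push takes about 4 to 5 N at the pad, more at the stop. The latch lets go once the pad is pushed in 3.5 mm or more; when the finger withdraws the hatch follows it up and swings to 1.25 by itself in about a second.
- sample_latch (a joint): steel slide of the latch inside the sample module (m). Under 0.001: hatch latched; about 0.014: latch has let go, hatch not yet up; 0.028: the hatch has been up past about 0.4 rad. It never goes back.
- deck_vial: small amber vial with a black cap, 22 mm across, 42 mm high, loose, standing on the rear of the sample module's top. Origin: centre of its foot.
- deck_jar: glass jar, 36 mm across, 45 mm high, loose, standing on the rear of the fuse module's top. Origin: centre of its foot.
- solvent: glass solvent bottle, 66 mm across, 140 mm high, loose, on the bench to the left. Origin: centre of its foot.
- mouse: black computer mouse, 100 x 60 x 32 mm high, on the bench to the right. Origin: centre of its underside.
- spatula: steel spatula, 170 mm long, lying on the bench to the left. Origin: under the middle of it.
- tip_box: blue closed box, 80 x 80 x 55 mm high, on the bench behind the modules. Origin: centre of its underside.
- vial_a: small amber vial, 22 mm across, 42 mm high, standing on the bench between the modules. Origin: centre of its foot.

How it is judged (in metres and radians):
On the way, in this order (a step that is already met when the one before it is completed fails the run):
1. a finger presses the wide sample hatch until its latch lets go (value of joint sample_latch above 0.004 m and value of joint sample_hatch below 0.3 rad and contact force between the fingers and sample_hatch above 0.3 N), for 0.02 s.
2. the hatch has popped fully up and stays so for a second with the robot off it (value of joint sample_hatch above 1.1 rad and value of joint sample_latch above 0.02 m and contact force between each of the arm, the fingers and sample_hatch below 0.1 N), for 1 s.
At the end, for the whole second after the job is handed in: The wide sample hatch stands open (beyond 1.1 rad) at rest by itself, the narrow fuse hatch is still shut, and no bystander is more than 30 mm from where it stood (value of joint sample_hatch above 1.1 rad and value of joint sample_latch above 0.02 m and velocity of joint sample_hatch between -0.05 and 0.05 rad/s and value of joint fuse_hatch between -0.03 and 0.05 rad and not (distance of any of deck_vial, deck_jar, solvent, mouse, spatula, tip_box, vial_a from where it was at the start of the episode above 0.03 m)); the robot touches nothing.
It fails at once if the sample hatch is pushed down again (below 0.25 rad) after it has popped up (value of joint sample_latch above 0.024 m and value of joint sample_hatch below 0.25 rad).
It fails at once if the narrow fuse hatch is pressed (more than 2 mm in) or opened (value of joint fuse_hatch below -0.035 rad or value of joint fuse_hatch above 0.08 rad).
It fails at once if a bystander is shifted by more than 30 mm or picked up (distance of any of deck_vial, deck_jar, solvent, mouse, spatula, tip_box, vial_a from where it was at the start of the episode above 0.03 m).
It also fails if it takes over 38 s, if anything falls off the work surface, if the arm or the gripper's body presses on something with over 40 N, if the wrist force passes 120 N, or if a joint passes its speed limit or range.

ROBOT

A 6-joint arm with a two-finger parallel gripper is mounted at the origin on the work surface. World frame = base frame: x ahead of the robot, y to its left, z up, the work surface at z = 0. Lengths are in mm, angles in degrees, forces in N, time in s.
With the tool pointing down it reaches from about 325 to 925 mm from the base axis. Payload 3.1 kg.
Tool frame: the origin (TCP) lies on the mounting face of the last link; the fingertips stand 173 mm ahead of it and the grasp point (between the pads) lies 155 mm ahead of it; z points along the fingers, y is the line along which they close (so a half turn about z gives the same grasp; the last joint's range is limited). The gripper opens to 85 mm and grips with 20 to 120 N. Pads are 22 mm wide; open, the fingers measure 114 mm over their backs; the gripper's body (76 mm by 85 mm) begins 54 mm behind the grasp point. The pads swing forward as they close: fully open they stand 13 mm farther back than shut.
Start: joints at [-80.397, 12.427, 92.441, -0, 75.132, -6.429], TCP at [172.623, -600.701, 404.7] pointing down, gripper open.
Joint ranges: [-157.48, 157.48], [-44.54, 120.13], [17.64, 146.25], [-64.5, 244.5], [7.68, 150.69], [-147.95, 147.95]. Speed limits (degrees/s): [159.86, 159.86, 180, 180, 180, 180].

INTERFACE

Orientations are given as a 3x3 rotation matrix whose columns are the frame's x, y, z axes.
In Python, from station import arm gives the robot as it stands.
- The arm moves only by the tool drive_tool, never from a script. Its argument "commands" is a list of rows, each an object with "xyz": the shift along the tool's x, y, z in units of 40 mm (1.0 is 40 mm), a list of three; "rotation": the turn, a rotation vector about the tool's x, y, z in rad, a list of three; "claw": the opening, from 0 (shut) to 1 (fully open). A call has 1 to 20 rows; each row is the pose to reach, as a shift and turn from the pose commanded when the call began, along the tool's axes at that moment; what a row does not reach only later rows make up. A row lasts 1/8 s, in which the tool goes at most 62.5 mm and 10.7 degrees, less where a joint would pass 70% of its speed; a pose out of reach is approached as far as the arm can. A call with a gripper value outside its range is refused whole. The fingers move at their own pace and stop on an object; "force" is the grip in N (left out, the last holds). Time passes only in rows, so rows that repeat a pose let the fingers close. It gives the time, the measured TCP pose, the force, the opening and the grip force at its end, in the units of the state.
- arm.get_state(): the state, without advancing time (a new reading comes with each control period).
- arm.snapshot(name): name is "side" or "top"; returns a dict with "image" (480x640x3 uint8, blue, green, red), "fov_y" (degrees; the focal length in pixels is half the picture's height over the tangent of half this angle, whatever the lens; pixels are square), "cx", "cy" (the principal point, pixels), "T" (4x4, takes a point from camera to world coordinates). Camera axes: x right, y up, looking along -z (the intrinsics and any distortion apply to the point x, -y, -z); pixel columns grow to the right and rows downward; lengths in mm; the calibration is good to about 2 mm. A picture is of the moment at which its call begins. There is no depth.
- arm.close_job(): hands the job in; it is judged then, once.
The state is a dict: "t": time; "joint_positions": joint angles; "qd": joint speeds; "joint_efforts": joint torques, N m; "tool_pos": TCP position; "tool_rot": TCP orientation; "ft_force": force on the tool from outside, world axes, zero at the start; "wrist_torque": the same for the moment, N m; "finger_gap": finger opening in mm; "gripper_force": force on a finger pad.
Only numpy, scipy, OpenCV 4.12 (cv2) and the standard library are available. Lean on these libraries where they do the work, as an engineer would, in place of code of your own. Each camera call takes 0.05 s, during which the arm holds its last target. There are 200 camera calls.

## Working session

There is one attempt and no reset: what is moved stays moved. The work goes in short steps, Python scripts to look and compute and a tool call to move; the robot and the scene stay as the last step left them, time stands still between calls to the robot, and variables do not carry over. Pictures are saved under pics/ and viewed, at most 10 in all, crops included, and the job is handed in when it is done.

Besides the shell and the picture viewer there is one more tool, called after "Request:" by a JSON object that holds its "method" and its "body". drive_tool: Moves the arm, as the interface text tells. Its arguments: {"type":"object","properties":{"commands":{"type":"array","items":{"type":"object","properties":{"xyz":{"type":"array","items":{"type":"number"}},"rotation":{"type":"array","items":{"type":"number"}},"claw":{"type":"number"}}}},"force":{"type":"number"}},"required":["commands"]}

```bash
mkdir -p pics
cat > h.py <<'E'
import numpy as np, cv2
from station import arm
def snap(n,f):
    s=arm.snapshot(n); cv2.imwrite('pics/'+f,s['image']); 
    np.save('pics/'+f+'.npy',{k:v for k,v in s.items() if k!='image'},allow_pickle=True); return s
def px2w(s,u,v,z):
    f=240/np.tan(np.radians(s['fov_y']/2)); T=np.array(s['T'])
    d=T[:3,:3]@np.array([(u-s['cx'])/f,-(v-s['cy'])/f,-1]); o=T[:3,3]
    return o+d*(z-o[2])/d[2]
def load(f): return np.load('pics/'+f+'.npy',allow_pickle=True).item()
E
python3 - <<'E'
from h import *
for n in('top','side'):
    s=snap(n,n+'1.png'); print({k:v for k,v in s.items() if k!='image'})
print(arm.get_state())
E
```

```text
{'fov_y': 50.634613826808845, 'cx': 325.4338788271981, 'cy': 245.76661133617517, 'T': array([[-1.40460537e-03,  9.85355835e-01, -1.70504852e-01,
         3.58289945e+02],
       [-9.99998974e-01, -1.43221593e-03, -3.89337199e-05,
         1.00904267e+01],
       [-2.82563333e-04,  1.70504623e-01,  9.85356836e-01,
         1.30663787e+03],
       [ 0.00000000e+00,  0.00000000e+00,  0.00000000e+00,
         1.00000000e+00]])}
{'fov_y': 50.65659718247807, 'cx': 325.94404874561184, 'cy': 239.94754383019674, 'T': array([[-7.49123527e-01,  4.03069748e-01, -5.25688804e-01,
        -1.93291636e+02],
       [-6.62274273e-01, -4.72937228e-01,  5.81139541e-01,
         8.64071554e+02],
       [-1.43780377e-02,  7.83495473e-01,  6.21231129e-01,
         1.02843011e+03],
       [ 0.00000000e+00,  0.00000000e+00,  0.00000000e+00,
         1.00000000e+00]])}
{'t': 0.1, 'joint_positions': array([-8.03972076e+01,  1.24718267e+01,  9.25234124e+01,  1.96462620e-04,
        7.51321418e+01, -6.42816963e+00]), 'qd': array([ 0.03684657, -0.09277494, -0.12257075,  0.00027829,  0.05165538,
        0.05801651]), 'joint_efforts': array([-8.11894661e-04, -3.98075187e+01, -3.04968274e+01, -2.41900580e-04,
        4.19573014e-03,  4.84298937e-06]), 'tool_pos': array([ 172.56016877, -600.31007014,  403.46739221]), 'tool_rot': array([[ 9.61112894e-01,  2.76155516e-01, -3.67601624e-04],
       [ 2.76155646e-01, -9.61110426e-01,  2.19261414e-03],
       [ 2.52196736e-04, -2.20886498e-03, -9.99997529e-01]]), 'ft_force': array([ 0.67274402,  0.3980437 , -0.25029804]), 'wrist_torque': array([-0.01829854,  0.01681572, -0.0077357 ]), 'gripper_force': 0.0, 'finger_gap': 85.27316522737044}
```

View pics/top1.png

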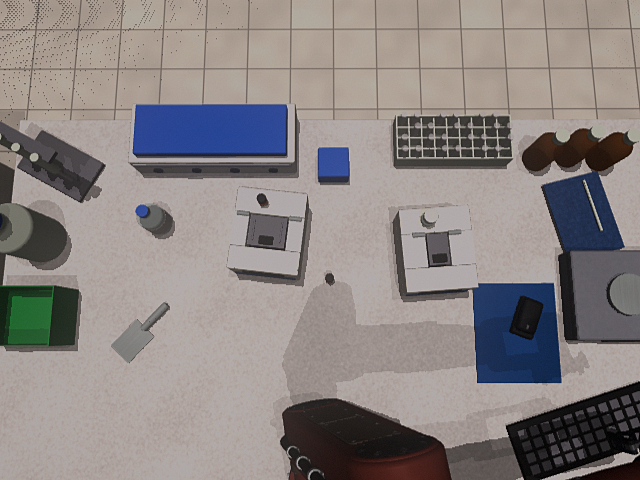

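View pics/side1.png

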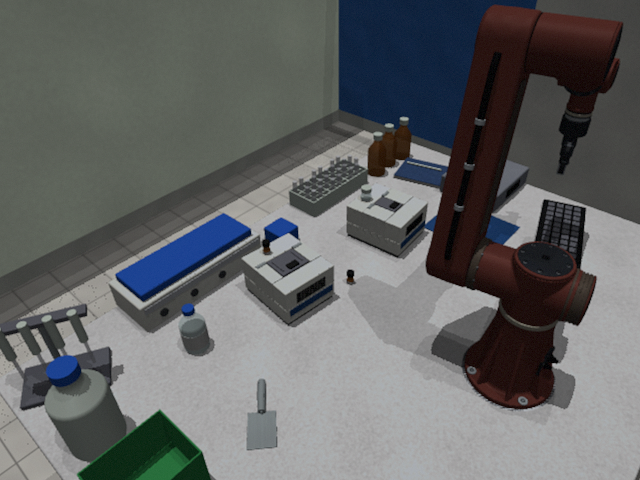

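The left module (top ≈ 268,233) carries the wide hatch, with its dark pad near (266,240) and a vial behind at (262,200). The narrow hatch is on the right module (≈ 438,248). I'll zoom in to refine.

Run:
```python
import cv2,numpy as np
a=cv2.imread('pics/top1.png')[180:290,220:320]; b=cv2.imread('pics/side1.png')[225:325,235:340]
a=cv2.resize(a,(400,440),interpolation=cv2.INTER_CUBIC);b=cv2.resize(b,(400,381),interpolation=cv2.INTER_CUBIC)
c=np.zeros((440,800,3),np.uint8);c[:,:400]=a;c[:381,400:]=b;cv2.imwrite('pics/crop1.png',c)
```

```text
(no output)
```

View pics/crop1.png

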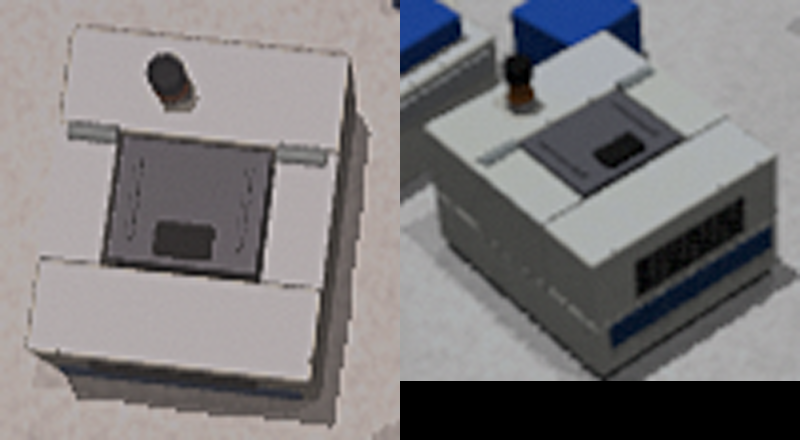

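The crop shows the pad centre at top px ≈ (266.0, 240.2) and side px ≈ (292.7, 264.4), and the four corners of the module's top are clear.

Run:
```python
from h import *
t=load('top1.png');s=load('side1.png')
p=px2w(t,266,240.2,128);q=px2w(s,292.7,264.4,128);print('pad',p,q)
c=np.array([px2w(t,220+u/4,180+v/4,120) for u,v in[(77,25),(350,55),(317,381),(27,350)]])
print(c,c.mean(0)); 
print('sizes',[np.linalg.norm(c[i]-c[(i+1)%4]) for i in range(4)])
ex=c[0]+c[1]-c[2]-c[3]; ex/=np.linalg.norm(ex); yaw=np.degrees(np.arctan2(ex[1],ex[0]));print('yaw',yaw)
print('pad from module',c.mean(0)-25*ex)
print('narrow pad',px2w(t,439,256,128),'vial',px2w(t,262,200,160),'vial_a',px2w(t,329,279,20))
# hatch corners check
h=np.array([px2w(t,220+u/4,180+v/4,120) for u,v in[(118,132),(274,155),(258,278),(102,265)]]);print('hatch w',np.linalg.norm(h[0]-h[1]),np.linalg.norm(h[2]-h[3]))
st=arm.get_state();R=st['tool_rot'];tp=st['tool_pos']
P=(p+q)/2; print('P',P)
```

```text
pad [575.78948966 150.51992608 128.        ] [566.60702243 159.52038401 128.        ]
[[710.28326126 218.76059385 120.        ]
 [691.26154758  53.29813868 120.        ]
 [493.39333979  71.77231455 120.        ]
 [511.98815315 242.75094705 120.        ]] [601.73157545 146.64549853 120.        ]
sizes [np.float64(166.55224303661376), np.float64(198.7287669933531), np.float64(171.9868013981976), np.float64(199.74104972852672)]
yaw -6.118142990163708
pad from module [576.87396932 149.30997173 120.        ]
narrow pad [ 537.4524554  -256.64114337  128.        ] vial [665.1475814  157.79718632 160.        ] vial_a [495.08089545   1.18624996  20.        ]
hatch w 94.86500898642569 93.00477756019575
P [571.19825605 155.02015504 128.        ]
```

Run:
```python
from h import *
s=load('side1.png')
k=400/105
c=np.array([px2w(s,235+(u-400)/k,225+v/k,120) for u,v in[(425,128),(605,32),(777,155),(597,267)]])
print(c.round(1),c.mean(0),[np.linalg.norm(c[i]-c[(i+1)%4]) for i in range(4)])
b=px2w(s,235+(602-400)/k,225+377/k,0);print(b)
t=load('top1.png'); print(px2w(t,220+75/4,180+395/4,0),px2w(t,220+333/4,180+425/4,0))
```

```text
[[698.1 227.9 120. ]
 [678.9  61.8 120. ]
 [484.5  84.3 120. ]
 [502.  247.8 120. ]] [590.89280488 155.4588296  120.        ] [np.float64(167.2006006345405), np.float64(195.68519258241957), np.float64(164.46997487493778), np.float64(197.14202805065207)]
[512.8234264  242.52351958   0.        ]
[498.19037056 234.32855565   0.        ] [478.54512928  67.48612449   0.        ]
```

Request:
{"method": "drive_tool", "body": {"commands": [{"xyz": [1,-1,0],"claw": 0},{"xyz": [2,-2.05,0],"claw": 0},{"xyz": [3,-3.1,0],"claw": 0},{"xyz": [4,-4.1,0],"claw": 0},{"xyz": [5,-5.15,0],"claw": 0},{"xyz": [6,-6.15,0],"claw": 0},{"xyz": [7,-7.2,0],"claw": 0},{"xyz": [8,-8.2,0],"claw": 0},{"xyz": [9,-9.25,0],"claw": 0},{"xyz": [10,-10.25,0],"claw": 0},{"xyz": [11,-11.3,0],"claw": 0},{"xyz": [12,-12.3,0],"claw": 0},{"xyz": [13,-13.35,0],"claw": 0},{"xyz": [14,-14.35,0],"claw": 0},{"xyz": [14.87,-15.26,0.3],"claw": 0},{"xyz": [14.87,-15.26,0.6],"claw": 0},{"xyz": [14.87,-15.26,1.1],"claw": 0},{"xyz": [14.87,-15.26,1.1],"claw": 0},{"xyz": [14.87,-15.26,1.1],"claw": 0}]}}

```text
$.commands[0]: bad value
```

Run:
```python
from h import *
import cv2
a=snap('top','top2.png')['image'][150:310,190:350]; b=snap('side','side2.png')['image'][180:340,220:380]
c=np.hstack([cv2.resize(x,(400,400),interpolation=cv2.INTER_CUBIC) for x in(a,b)]);cv2.imwrite('pics/crop2.png',c)
st=arm.get_state();print(st)
s=load('side2.png');T=np.linalg.inv(s['T']);f=240/np.tan(np.radians(s['fov_y']/2))
for z in(173,160):
  p=st['tool_pos']+st['tool_rot'][:,2]*z; q=T[:3,:3]@p+T[:3,3];u=s['cx']-f*q[0]/q[2];v=s['cy']+f*q[1]/q[2];print(p,u,v,'crop',400+(u-220)*2.5,(v-180)*2.5)
```

```text
{'t': 0.2, 'joint_positions': array([-8.03975680e+01,  1.24599082e+01,  9.24963254e+01,  7.94714583e-04,
        7.51304375e+01, -6.43069228e+00]), 'qd': array([-0.02944746, -0.03498834, -0.2029666 , -0.04006055, -0.0789427 ,
        0.03079662]), 'joint_efforts': array([ 5.61724482e-04, -3.96898592e+01, -3.03960693e+01, -2.17859401e-04,
        6.67792076e-03,  1.31623246e-07]), 'tool_pos': array([ 172.58093835, -600.44830694,  403.84359776]), 'tool_rot': array([[ 9.61103189e-01,  2.76189432e-01, -2.39115339e-04],
       [ 2.76189475e-01, -9.61102046e-01,  1.49373593e-03],
       [ 1.82739837e-04, -1.50167551e-03, -9.99998856e-01]]), 'ft_force': array([ 0.5983028 ,  0.16717722, -0.33533435]), 'wrist_torque': array([0.01244885, 0.0448678 , 0.04163445]), 'gripper_force': 0.0, 'finger_gap': 85.41848821393182}
[ 172.5395714  -600.18989063  230.84379571] 558.9805499748356 169.0787277584858 crop 1247.451374937089 -27.303180603785506
[ 172.5426799  -600.2093092   243.84378084] 560.1496751855659 165.32777365407782 crop 1250.3741879639147 -36.68056586480546
```

View pics/crop2.png

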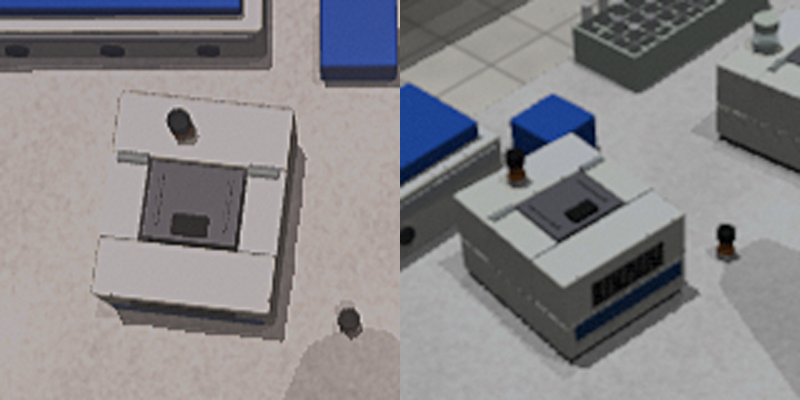

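The move was refused, apparently because the rows had no rotation field. The pictures are unchanged. I'll send it again with rotation included.

Request:
{"method": "drive_tool", "body": {"commands": [{"xyz": [1,-1,0],"rotation": [0,0,0],"claw": 0},{"xyz": [2,-2.05,0],"rotation": [0,0,0],"claw": 0},{"xyz": [3,-3.1,0],"rotation": [0,0,0],"claw": 0},{"xyz": [4,-4.1,0],"rotation": [0,0,0],"claw": 0},{"xyz": [5,-5.15,0],"rotation": [0,0,0],"claw": 0},{"xyz": [6,-6.15,0],"rotation": [0,0,0],"claw": 0},{"xyz": [7,-7.2,0],"rotation": [0,0,0],"claw": 0},{"xyz": [8,-8.2,0],"rotation": [0,0,0],"claw": 0},{"xyz": [9,-9.25,0],"rotation": [0,0,0],"claw": 0},{"xyz": [10,-10.25,0],"rotation": [0,0,0],"claw": 0},{"xyz": [11,-11.3,0],"rotation": [0,0,0],"claw": 0},{"xyz": [12,-12.3,0],"rotation": [0,0,0],"claw": 0},{"xyz": [13,-13.35,0],"rotation": [0,0,0],"claw": 0},{"xyz": [14,-14.35,0],"rotation": [0,0,0],"claw": 0},{"xyz": [14.87,-15.26,0.3],"rotation": [0,0,0],"claw": 0},{"xyz": [14.87,-15.26,0.6],"rotation": [0,0,0],"claw": 0},{"xyz": [14.87,-15.26,1.1],"rotation": [0,0,0],"claw": 0},{"xyz": [14.87,-15.26,1.1],"rotation": [0,0,0],"claw": 0},{"xyz": [14.87,-15.26,1.1],"rotation": [0,0,0],"claw": 0}]}}

```text
t: 2.58
tool_pos: [575.5, 149.1, 360.7]
tool_rot: [[0.962, 0.275, -0.0], [0.275, -0.962, -0.0], [-0.0, 0.0, -1.0]]
ft_force: [0.8, -0.5, 0.0]
finger_gap: -0.0
gripper_force: 0.0
```

```bash
cat > look.py <<'E'
from h import *
import sys
n=sys.argv[1]
a=snap('top','top%s.png'%n)['image'][150:310,190:350]; b=snap('side','side%s.png'%n)['image'][180:340,220:380]
c=np.hstack([cv2.resize(x,(400,400),interpolation=cv2.INTER_CUBIC) for x in(a,b)]);cv2.imwrite('pics/crop%s.png'%n,c)
st=arm.get_state();print(st['t'],st['tool_pos'],st['ft_force'])
s=load('side%s.png'%n);T=np.linalg.inv(s['T']);f=240/np.tan(np.radians(s['fov_y']/2))
p=st['tool_pos']+st['tool_rot'][:,2]*173; q=T[:3,:3]@p+T[:3,3];u=s['cx']-f*q[0]/q[2];v=s['cy']+f*q[1]/q[2];print(p,u,v,'tip in crop',400+(u-220)*2.5,(v-180)*2.5)
E
python3 look.py 3
```

```text
2.675 [575.90682138 149.43502849 361.68841059] [ 0.21154004 -0.27111319  1.20380915]
[576.18967676 149.46761889 188.68864489] 291.50855745031555 243.6580767859668 tip in crop 578.7713936257888 159.14519196491705
```

View pics/crop3.png

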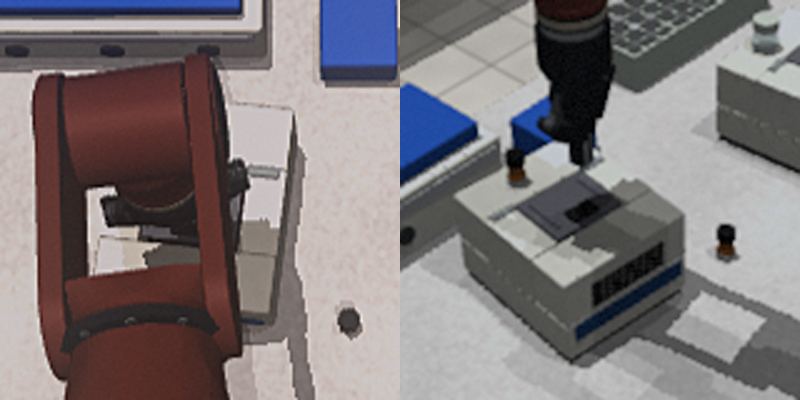

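The closed fingertip is above the hatch at crop ≈ (582,163), against a prediction of (579,159). The side view is therefore biased by a few mm towards its camera. The pad is at crop ≈ (581,211), so my estimate is about (574,151). I'll go down close and check.

Request:
{"method": "drive_tool", "body": {"commands": [{"xyz": [-0.03,-0.06,0.4],"rotation": [0,0,0],"claw": 0},{"xyz": [-0.03,-0.06,0.8],"rotation": [0,0,0],"claw": 0},{"xyz": [-0.03,-0.06,1.1],"rotation": [0,0,0],"claw": 0},{"xyz": [-0.03,-0.06,1.2],"rotation": [0,0,0],"claw": 0},{"xyz": [-0.03,-0.06,1.2],"rotation": [0,0,0],"claw": 0}]}}

```text
t: 3.3
tool_pos: [573.8, 152.2, 312.1]
tool_rot: [[0.961, 0.276, -0.001], [0.276, -0.961, -0.0], [-0.001, -0.0, -1.0]]
ft_force: [0.2, 0.1, 0.0]
finger_gap: 0.1
gripper_force: 0.0
```

```bash
python3 look.py 4; python3 -c "
import cv2
b=cv2.imread('pics/side4.png')[205:305,240:340];cv2.imwrite('pics/z4.png',cv2.resize(b,(600,600),interpolation=cv2.INTER_CUBIC))"
```

```text
3.4 [574.21350741 152.25643097 313.16936392] [ 0.13589936 -0.06208963  0.0252907 ]
[574.37546616 152.28181233 140.16944159] 292.2730497014482 258.4275753978693 tip in crop 580.6826242536205 196.06893849467326
```

View pics/z4.png

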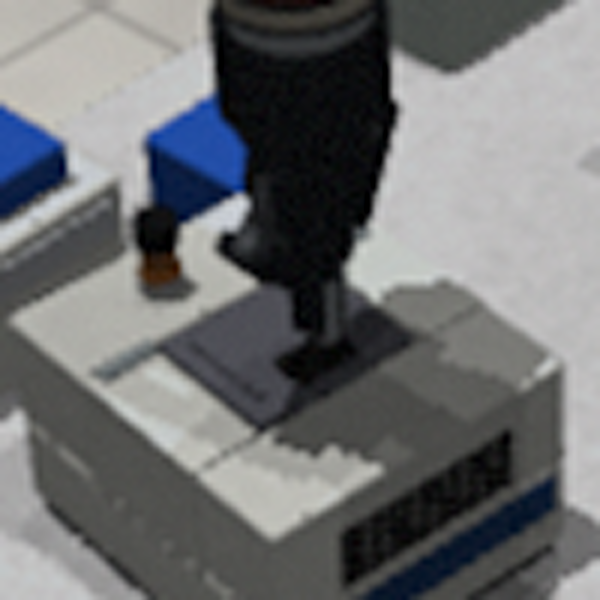

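The tip is at z4 ≈ (320,335) and the pad at ≈ (316,360). Projecting the remaining 12 mm drop, it lands on the pad. Now the press.

Request:
{"method": "drive_tool", "body": {"commands": [{"xyz": [0,0,0.1],"rotation": [0,0,0],"claw": 0},{"xyz": [0,0,0.2],"rotation": [0,0,0],"claw": 0},{"xyz": [0,0,0.3],"rotation": [0,0,0],"claw": 0},{"xyz": [0,0,0.36],"rotation": [0,0,0],"claw": 0},{"xyz": [0,0,0.36],"rotation": [0,0,0],"claw": 0}]}}

```text
t: 4.03
tool_pos: [573.7, 152.2, 298.4]
tool_rot: [[0.961, 0.276, -0.001], [0.276, -0.961, -0.0], [-0.001, -0.0, -1.0]]
ft_force: [-2.5, -0.7, 3.3]
finger_gap: 0.4
gripper_force: 1.9
```

Contact at 3.3 N. About 3 mm more.

Request:
{"method": "drive_tool", "body": {"commands": [{"xyz": [0,0,0.04],"rotation": [0,0,0],"claw": 0},{"xyz": [0,0,0.08],"rotation": [0,0,0],"claw": 0},{"xyz": [0,0,0.08],"rotation": [0,0,0],"claw": 0}]}}

```text
t: 4.4
tool_pos: [573.6, 152.3, 295.2]
tool_rot: [[0.961, 0.276, -0.001], [0.276, -0.961, -0.0], [-0.001, -0.0, -1.0]]
ft_force: [-5.6, 0.5, 6.7]
finger_gap: 0.1
gripper_force: 3.2
```

Request:
{"method": "drive_tool", "body": {"commands": [{"xyz": [0,0,0.025],"rotation": [0,0,0],"claw": 0},{"xyz": [0,0,0.025],"rotation": [0,0,0],"claw": 0},{"xyz": [0,0,-0.2],"rotation": [0,0,0],"claw": 0},{"xyz": [-0.4,-0.1,-0.6],"rotation": [0,0,0],"claw": 0},{"xyz": [-1.0,-0.3,-1.2],"rotation": [0,0,0],"claw": 0},{"xyz": [-2.0,-0.6,-2],"rotation": [0,0,0],"claw": 0},{"xyz": [-3,-0.85,-3],"rotation": [0,0,0],"claw": 0},{"xyz": [-3.6,-1.05,-4],"rotation": [0,0,0],"claw": 0},{"xyz": [-3.6,-1.05,-4],"rotation": [0,0,0],"claw": 0},{"xyz": [-3.6,-1.05,-4],"rotation": [0,0,0],"claw": 0},{"xyz": [-3.6,-1.05,-4],"rotation": [0,0,0],"claw": 0},{"xyz": [-3.6,-1.05,-4],"rotation": [0,0,0],"claw": 0},{"xyz": [-3.6,-1.05,-4],"rotation": [0,0,0],"claw": 0},{"xyz": [-3.6,-1.05,-4],"rotation": [0,0,0],"claw": 0},{"xyz": [-3.6,-1.05,-4],"rotation": [0,0,0],"claw": 0},{"xyz": [-3.6,-1.05,-4],"rotation": [0,0,0],"claw": 0},{"xyz": [-3.6,-1.05,-4],"rotation": [0,0,0],"claw": 0},{"xyz": [-3.6,-1.05,-4],"rotation": [0,0,0],"claw": 0}]}}

```text
t: 6.65
tool_pos: [423.9, 152.8, 455.2]
tool_rot: [[0.961, 0.276, 0.0], [0.276, -0.961, 0.0], [0.0, -0.0, -1.0]]
ft_force: [0.2, -0.1, 0.1]
finger_gap: 0.2
gripper_force: 0.0
```

```bash
python3 look.py 5
```

```text
6.75 [423.90199301 152.79421264 455.16973376] [0.59843738 0.14725924 0.73396179]
[423.93293492 152.79808055 282.16973657] 334.13650336180143 239.7446869779663 tip in crop 685.3412584045036 149.36171744491574
```

View pics/crop5.png

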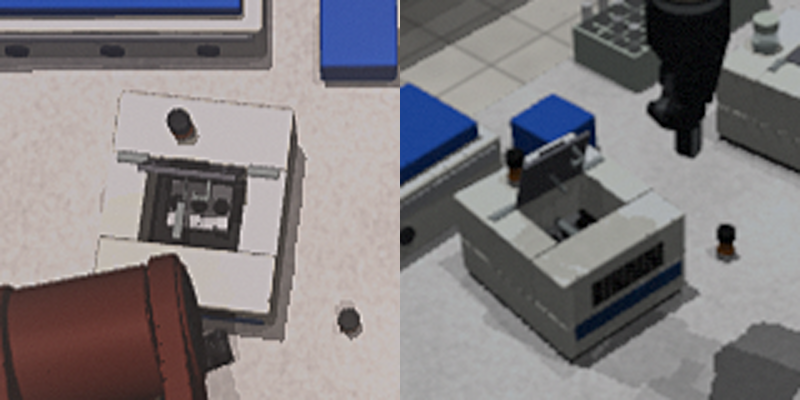

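The hatch is up: in the top view (≈ 195,170) it stands edge-on over the hinge, and in the side view it is upright at (555,165). The vial stands where it was and the arm is clear. I'll wait out the full second, confirm, then hand in.

Request:
{"method": "drive_tool", "body": {"commands": [{"xyz": [0,0,0],"rotation": [0,0,0],"claw": 0},{"xyz": [0,0,0],"rotation": [0,0,0],"claw": 0},{"xyz": [0,0,0],"rotation": [0,0,0],"claw": 0},{"xyz": [0,0,0],"rotation": [0,0,0],"claw": 0},{"xyz": [0,0,0],"rotation": [0,0,0],"claw": 0},{"xyz": [0,0,0],"rotation": [0,0,0],"claw": 0},{"xyz": [0,0,0],"rotation": [0,0,0],"claw": 0},{"xyz": [0,0,0],"rotation": [0,0,0],"claw": 0},{"xyz": [0,0,0],"rotation": [0,0,0],"claw": 0},{"xyz": [0,0,0],"rotation": [0,0,0],"claw": 0},{"xyz": [0,0,0],"rotation": [0,0,0],"claw": 0},{"xyz": [0,0,0],"rotation": [0,0,0],"claw": 0}]}}

```text
t: 8.25
tool_pos: [423.9, 152.8, 455.1]
tool_rot: [[0.961, 0.276, 0.0], [0.276, -0.961, 0.0], [0.0, -0.0, -1.0]]
ft_force: [0.4, -0.8, -0.2]
finger_gap: 0.1
gripper_force: 0.0
```

```bash
python3 look.py 6; python3 -c "
import cv2;a=cv2.imread('pics/crop5.png');b=cv2.imread('pics/crop6.png');print('mean diff hatch area',cv2.absdiff(a,b)[100:260,500:640].mean(), cv2.absdiff(a,b)[130:250,130:260].mean())"
```

```text
8.35 [423.91063238 152.79821023 455.09433669] [-0.0433866   0.25496885 -0.63529292]
[423.9048086  152.80049858 282.0943368 ] 334.1449687445477 239.77489254988274 tip in crop 685.3624218613693 149.43723137470684
mean diff hatch area 1.2170833333333333 1.0810042735042735
```

View pics/crop6.png

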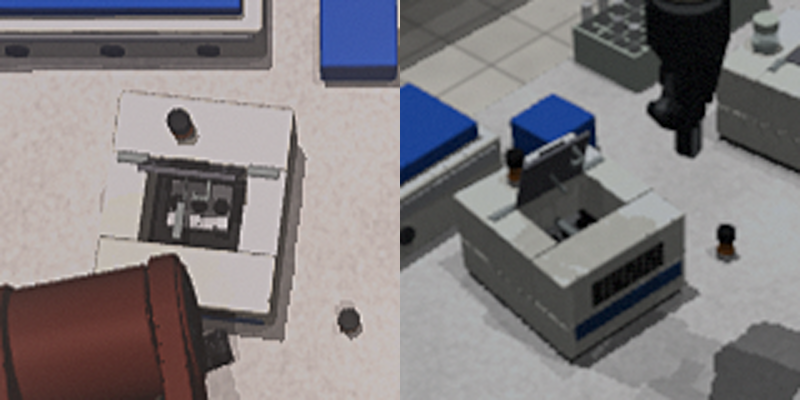

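The two pictures, 1.6 s apart, match: the hatch is still upright at side (555,165), and nothing else has moved. Handing in.

```bash
python3 -c "
from station import arm
print(arm.close_job())"
```

```text
the job is handed in; nothing more can be done
None
```

I pressed the wide sample hatch once; it popped fully open and stayed up for over 1.5 s with the arm clear, the fuse module was never touched, nothing in view had moved, and the job is handed in (no verdict was returned).

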